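# Clear the panel and roll its edge strip down flush

### The arm

A 6-joint arm with a two-finger parallel gripper is mounted at the origin on a cart in front of the work surface, level with it; the furniture and walls round the work are solid. World frame = base frame: x ahead of the robot, y to its left, z up, the work surface at z = 0. Lengths are in m, angles in degrees, forces in N, time in s.
With the tool pointing down it reaches from about 0.35 to 0.725 m from the base axis. Payload 4.3 kg.
Tool frame: the origin (TCP) lies on the centre line of the jaws, within the pads' length; the fingertips stand 25 mm ahead of it and the grasp point (between the pads) lies 6 mm ahead of it; z points along the fingers, y is the line along which they close (so a half turn about z gives the same grasp; the last joint's range is limited). The gripper opens to 85 mm and grips with 20 to 120 N. Pads are 22 mm wide; open, the fingers measure 114 mm over their backs; the gripper's body (76 mm by 85 mm) begins 54 mm behind the grasp point. The pads swing forward as they close: fully open they stand 13 mm farther back than shut.
Start: joints at [63.123, 21.618, 4.641, 73.018, 0, 83.68], TCP at [0.202, 0.538, 0.23] pointing down, gripper open.
Joint ranges: [-156.06, 156.06], [-48.1, 94.91], [-58.44, 69.94], [-101.28, 121.22], [-78.64, 73.56], [-180, 180]. Speed limits (degrees/s): [147.25, 147.25, 180, 180, 180, 180].

### API

Orientations are given as a 3x3 rotation matrix whose columns are the frame's x, y, z axes.
In Python, from rig import readout, snapshot, camera_params, finish_job, look_for, masks_of, spot_point gives the robot as it stands.
- The arm moves only by the shell command python3 -m creep 'ROWS' [OPENING] [FORCE]. ROWS is text: rows parted by semicolons, each of 6 numbers parted by spaces: the shift along the tool's x, y, z as a fraction of full scale, then the turn, a rotation vector about the tool's x, y, z as a fraction of full scale. A call has 1 to 20 rows; each row shifts and turns the commanded pose from where the row before left it, along the tool's axes as they then stand; what a row does not reach is not made up. Full scale, the value 1, is 2.5 cm for a shift and 0.08 rad for a turn. A row lasts 1/12 s, in which the tool goes at most 41.7 mm and 7.16 degrees, less where a joint would pass 70% of its speed; a pose out of reach is approached as far as the arm can. A call with a number of a shift or a turn outside -1 to 1 is refused whole. A call with a gripper value outside its range is refused whole. OPENING is the opening, from 0 (shut) to 1 (fully open), set as the call begins (- or left out, the last holds). The fingers move at their own pace and stop on an object; FORCE is the grip in N (left out, the last holds). Time passes only in rows, so rows that do not move let the fingers close. It gives the time, the measured TCP pose, the force, the opening and the grip force at its end, in the units of the state.
- readout.sense(): the state, without advancing time (a new reading comes with each control period).
- snapshot(name): name is "scene" or "top" or "wrist"; returns the picture (400x640x3 uint8, red, green, blue); there is no depth.
- camera_params(name): a dict with "vfov" (degrees; the focal length in pixels is half the picture's height over the tangent of half this angle, whatever the lens; pixels are square), "cx", "cy" (the principal point, pixels), "R" (3x3) and "t" (3): a world point X has camera coordinates R X + t. Camera axes: x right, y down, z forward; pixel columns grow to the right and rows downward; lengths in m; the calibration is good to about 2 mm. A picture is of the moment at which its call begins: read the wrist's pose just before it. camera_params takes no time and is no camera call; for the wrist camera it gives the pose at the moment of the call.
- finish_job(): hands the job in; it is judged then, once.
Trained networks look in the newest picture that a camera, given by its name, has taken for a name from the list of things; names that differ only in an ending like _2 or _b are one class to them, and where a whole thing is asked for, a point or a joint stands for the part that bears it (a point fixed in the world has none). Each returns a list of dicts, best first, with "conf" (0 to 1); they miss things now and then, are a little off and sometimes report something else, mostly with a low value. They report only what shows in the picture. A call takes as long as a camera call.
- look_for(camera, thing): "location" ([column, row] in pixels, amid what is visible of it).
- masks_of(camera, thing): "pixels" (400x640 bool, what is visible of it) and "location" ([column, row] in pixels, amid what is visible of it).
- spot_point(camera, thing): "location" ([column, row] in pixels: a listed point, or the origin of a listed thing).
The state is a dict: "t": time; "joint_pos": joint angles; "dq": joint speeds; "effort": joint torques, N m; "position": TCP position; "orientation": TCP orientation; "contact_force": force on the tool from outside, world axes, zero at the start; "torque": the same for the moment, N m; "finger_gap": finger opening in m; "grip_force": force on a finger pad.
Only numpy, scipy, OpenCV 4.12 (cv2) and the standard library are available. Lean on these libraries where they do the work, as an engineer would, in place of code of your own. Each camera call takes 0.05 s, during which the arm holds its last target. There are 200 camera calls.

### The job

Take the tweezers off the wooden panel and lay them flat inside the aluminium tray. Then take the hand roller from its stand and roll the aluminium edge strip down into its groove with firm pressure, in one pass without lifting, from the end with the steel stop to the open end, until every section lies flush with the wood. Hang the roller back upright in its stand, and do not disturb the two jars and the punch set.

Things in the scene. Friction and masses are not known exactly. Their poses are not given: they have to be found in the camera images.
- panel: Light wooden panel lying fixed on the bench at any yaw, 204 (x) x 130 (y) x 24 mm. Origin: centre of its underside; z up. A groove along x, at y = +45 mm, holds the edge strip: five aluminium sections, x = -80 to +80 mm, 20 mm wide. The wood beside the strip is flat, 24 mm above the bench. Along the other long edge (y = -57.5 mm) runs a fixed wooden batten 12 mm wide, 5 mm tall above the wood.
- strip_stop (a point): Start of the strip, at the level of the wood (24 mm): panel x = -80 mm, y = 45 mm, axes as the panel's. 4 mm further to -x a fixed dark steel stop begins, 14 (x) x 36 (y) mm, 8 mm tall above the wood. Roll from here toward +x.
- strip_open (a point): Open end of the strip, at the level of the wood: panel x = +80 mm, y = 45 mm; beyond it are 22 mm of flat wood.
- sec1 (a joint): Travel (m) of strip section 1, beside the steel stop: 0 = its top stands 5 mm above the wood, 0.005 = flush. Centre at panel x = -64 mm; 32 mm long. It slides straight down under about 8 N, stays where it is pushed and stops hard when flush. Starts at 0 to 0.001.
- sec2 (a joint): The same for section 2, at panel x = -32 mm.
- sec3 (a joint): The same for section 3, at panel x = 0.
- sec4 (a joint): The same for section 4, at panel x = +32 mm.
- sec5 (a joint): The same for section 5, at panel x = +64 mm, at the open end.
- roller: Hand roller, 98 mm tall, 0.3 to 0.5 kg, hanging in its stand at the start. Origin: lowest point of its wheel; z up, y along the axle, rolls along x. Free rubber wheel 40 mm diameter, 36 mm wide, in a steel fork (51 mm over the axle ends). Above it a level steel crown plate 80 (x) x 60 (y) mm, from 52 to 58 mm above the origin, and on that an upright wooden grip block. Same when turned half round.
- roller_grip (a point): Centre of the roller's wooden grip block, 78 mm straight above the lowest point of the wheel; same axes. The block is 30 (x) x 66 (y) x 40 mm tall; grip it across the 30 mm, along x.
- roller_foot (a point): Lowest point of the roller's wheel, midway; same axes as the roller.
- stand: Wooden stand fixed on the bench, 90 x 92 mm. Origin: centre of its underside. Two upright walls, tops at 64 mm, stand 56 mm apart along x (gap x = -28 to +28 mm); low walls (30 mm tall) close the gap at y = +-34 mm. The roller's crown plate rests on the two walls, roller x along stand x, wheel in the gap, its lowest point 12 mm above the bench at the stand's centre.
- tweezers_mid (a point): Steel tweezers (two bowed arms, pointed ends, widest in the middle) lying flat across the panel: on the edge strip and on the batten, so that their underside is 29 mm above the bench (5 mm above the wood). 150 mm long along their y, 17 mm wide along x, 9 mm thick, about 0.02 kg. The point is their centre, in mid-thickness; z up.
- tray: Empty shallow aluminium tray standing loose on the bench, 182 (x) x 107 (y) mm outside, rim 20 mm high; inside clear 172 x 96 mm with cut corners and a thin floor. Origin: centre of its underside. It may change places with the roller stand.
- jar_a_mid (a point): Bystander: round jar, 43 mm diameter, 66 mm tall; the point is its centre.
- jar_b_mid (a point): Bystander: round jar, 43 mm diameter, 66 mm tall; the point is its centre.
- punches_mid (a point): Bystander: black punch set standing in its holder, 38 x 72 x 61 mm; the point is its centre, 30 mm above the bench.

How it is judged:
By the outcome, as a careful person would: the job done as asked, in the order asked, and still so for the second after the job is handed in, with the robot touching nothing.
It also fails if it takes over 67 s, if anything falls off the work surface, if the arm or the gripper's body presses on something with over 40 N, if the wrist force passes 120 N, or if a joint passes its speed limit or range.

## Working session

There is one attempt and no reset: what is moved stays moved. The work goes in short steps, Python scripts to look and compute and a shell command to move; the robot and the scene stay as the last step left them, time stands still between calls to the robot, and variables do not carry over. Pictures are saved under pics/ and viewed, at most 10 in all, crops included, and the job is handed in when it is done.

```bash
ls; mkdir -p pics
cat > h.py <<'E'
import numpy as np,cv2
from rig import *
def K(n):
    p=camera_params(n);f=200/np.tan(np.radians(p['vfov']/2));return p,f
def px2w(n,uv,z):
    p,f=K(n);R=np.array(p['R']);t=np.array(p['t'])
    d=R.T@np.array([(uv[0]-p['cx'])/f,(uv[1]-p['cy'])/f,1]);c=-R.T@t
    return c+d*(z-c[2])/d[2]
def w2px(n,X):
    p,f=K(n);c=np.array(p['R'])@np.array(X)+np.array(p['t']);return np.array([p['cx']+f*c[0]/c[2],p['cy']+f*c[1]/c[2]])
def save(n,name):
    im=snapshot(n);cv2.imwrite('pics/'+name,im[:,:,::-1]);return im
E
python3 - <<'E'
from h import *
np.set_printoptions(precision=4,suppress=True)
s=readout.sense();print(s['t'],s['position'],s['orientation'],s['finger_gap'])
a=save('top','a.png');b=save('scene','b.png')
print(K('top'),K('scene')[0]['t'])
Z=dict(panel=0,strip_stop=.024,strip_open=.024,roller_grip=.09,roller=.012,stand=0,tweezers_mid=.0335,tray=0,jar_a_mid=.033,punches_mid=.03)
for k,z in Z.items():
    for c in('top','scene'):
        for r in spot_point(c,k)[:3]: print(k,c,round(r['conf'],2),np.round(r['location'],1),px2w(c,r['location'],z))
print(readout.sense()['t'])
E
```

```text
pics
0.0 [0.2016 0.5378 0.2294] [[-0.9363  0.3512 -0.0009]
 [ 0.3512  0.9363 -0.0018]
 [ 0.0002 -0.002  -1.    ]] 0.085534440230072
({'vfov': 56.11703039248019, 'cx': 321.0125165350685, 'cy': 203.1608126569559, 'R': array([[ 0.018 , -0.9998,  0.0063],
       [-0.9921, -0.0187, -0.1242],
       [ 0.1243, -0.004 , -0.9922]]), 't': array([-0.0427,  0.5457,  1.0293])}, np.float64(375.2203303575298)) [-0.4457  0.2004  0.8532]
panel top 0.73 [338.6 202.7] [ 0.553  -0.0842  0.    ]
panel scene 0.6 [336.4 232.1] [ 0.5565 -0.0912  0.    ]
strip_stop top 0.88 [346.9 237. ] [ 0.4525 -0.1077  0.024 ]
strip_stop scene 0.73 [308.5 237.1] [ 0.4621 -0.0969  0.024 ]
strip_open top 0.95 [313.2 191.6] [ 0.5807 -0.0097  0.024 ]
strip_open scene 0.62 [328.1 206.8] [ 0.5889 -0.0058  0.024 ]
roller_grip top 0.93 [189.6 200.4] [0.5402 0.3199 0.09  ]
roller_grip scene 0.63 [258.  145.4] [0.5491 0.3488 0.09  ]
roller_grip scene 0.54 [338.1 220.8] [ 0.5092 -0.1529  0.09  ]
roller top 0.97 [199.8 202. ] [0.546  0.3174 0.012 ]
roller scene 0.57 [259.1 169.3] [0.5384 0.3275 0.012 ]
stand top 0.72 [199.7 205.1] [0.5383 0.321  0.    ]
stand scene 0.81 [266.5 170.4] [0.5668 0.3282 0.    ]
tweezers_mid top 0.43 [338.4 196.7] [ 0.5659 -0.0817  0.0335]
tweezers_mid top 0.34 [435.9 226.2] [ 0.4871 -0.3577  0.0335]
tweezers_mid scene 0.6 [337.3 217.6] [ 0.5692 -0.0751  0.0335]
tweezers_mid scene 0.41 [309.9 278. ] [ 0.3764 -0.2329  0.0335]
tray top 0.98 [438.  230.4] [ 0.4773 -0.3741  0.    ]
tray top 0.2 [340.6 203.8] [ 0.5499 -0.0901  0.    ]
tray scene 0.65 [386.2 307.6] [ 0.4842 -0.3646  0.    ]
tray scene 0.19 [261.3 164.5] [0.5726 0.3785 0.    ]
jar_a_mid top 0.57 [268.5 187.1] [0.5899 0.1178 0.033 ]
jar_a_mid scene 0.74 [307.5 184.9] [0.5996 0.119  0.033 ]
punches_mid top 0.91 [393.5 263.7] [ 0.3804 -0.2381  0.03  ]
punches_mid scene 0.74 [311.9 273.9] [ 0.3896 -0.2211  0.03  ]
punches_mid scene 0.52 [253.8 150.8] [0.5741 0.4376 0.03  ]
1.1
```

```bash
python3 -c "
import cv2;import numpy as np
a=cv2.imread('pics/a.png');cv2.imwrite('pics/a2.png',a)"
```

```text
(no output)
```

View pics/a.png

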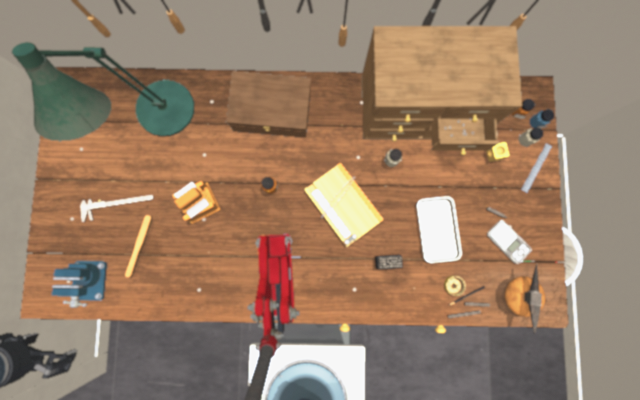

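View pics/b.png

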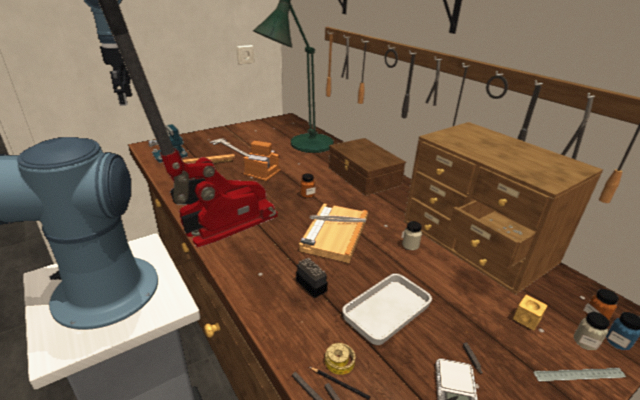

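Run:
```python
from h import *
np.set_printoptions(precision=3,suppress=True)
print(w2px('top',[.2,.538,.23]),w2px('scene',[.2,.538,.23]))
# lever: points on top line -> for each z, scene px
for uv in [(268,345),(258,375),(249,397),(288,240),(262,240),(275,290)]:
    for z in np.arange(0,.65,.05):
        X=px2w('top',uv,z);print(uv,round(z,2),X[:2],w2px('scene',X))
a=cv2.imread('pics/a.png')[210:400,180:380];b=cv2.imread('pics/b.png')[0:260,60:320]
a=cv2.resize(a,(400,380),interpolation=cv2.INTER_CUBIC);b=cv2.resize(b,(380,380),interpolation=cv2.INTER_CUBIC)
cv2.imwrite('pics/c.png',np.hstack([a,b]))
```

```text
[ 58.841 343.764] [126.553 105.302]
(268, 345) 0.0 [0.149 0.108] [162.108 242.444]
(268, 345) 0.05 [0.161 0.102] [164.306 226.205]
(268, 345) 0.1 [0.173 0.095] [166.617 209.135]
(268, 345) 0.15 [0.185 0.089] [169.049 191.166]
(268, 345) 0.2 [0.198 0.083] [171.613 172.227]
(268, 345) 0.25 [0.21  0.077] [174.319 152.237]
(268, 345) 0.3 [0.222 0.07 ] [177.179 131.105]
(268, 345) 0.35 [0.234 0.064] [180.208 108.73 ]
(268, 345) 0.4 [0.246 0.058] [183.42   85.001]
(268, 345) 0.45 [0.259 0.052] [186.832  59.79 ]
(268, 345) 0.5 [0.271 0.045] [190.465  32.954]
(268, 345) 0.55 [0.283 0.039] [194.339   4.33 ]
(268, 345) 0.6 [0.295 0.033] [198.481 -26.267]
(258, 375) 0.0 [0.069 0.133] [126.722 247.647]
(258, 375) 0.05 [0.085 0.125] [129.764 230.947]
(258, 375) 0.1 [0.1   0.118] [132.958 213.408]
(258, 375) 0.15 [0.116 0.111] [136.318 194.966]
(258, 375) 0.2 [0.132 0.103] [139.854 175.549]
(258, 375) 0.25 [0.148 0.096] [143.583 155.077]
(258, 375) 0.3 [0.164 0.088] [147.52  133.463]
(258, 375) 0.35 [0.18  0.081] [151.684 110.607]
(258, 375) 0.4 [0.196 0.074] [156.093  86.4  ]
(258, 375) 0.45 [0.2
[... 1937 characters left out ...]
0.55 [0.427 0.053] [259.997   1.662]
(262, 240) 0.6 [0.426 0.045] [260.094 -25.962]
(275, 290) 0.0 [0.3   0.093] [219.981 227.301]
(275, 290) 0.05 [0.305 0.088] [220.849 212.311]
(275, 290) 0.1 [0.31  0.082] [221.764 196.512]
(275, 290) 0.15 [0.315 0.077] [222.73  179.835]
(275, 290) 0.2 [0.321 0.071] [223.751 162.205]
(275, 290) 0.25 [0.326 0.065] [224.832 143.538]
(275, 290) 0.3 [0.331 0.06 ] [225.979 123.74 ]
(275, 290) 0.35 [0.336 0.054] [227.197 102.704]
(275, 290) 0.4 [0.342 0.049] [228.494  80.312]
(275, 290) 0.45 [0.347 0.043] [229.878  56.426]
(275, 290) 0.5 [0.352 0.038] [231.357  30.893]
(275, 290) 0.55 [0.357 0.032] [232.941   3.537]
(275, 290) 0.6 [0.363 0.026] [234.643 -25.846]
```

View pics/c.png

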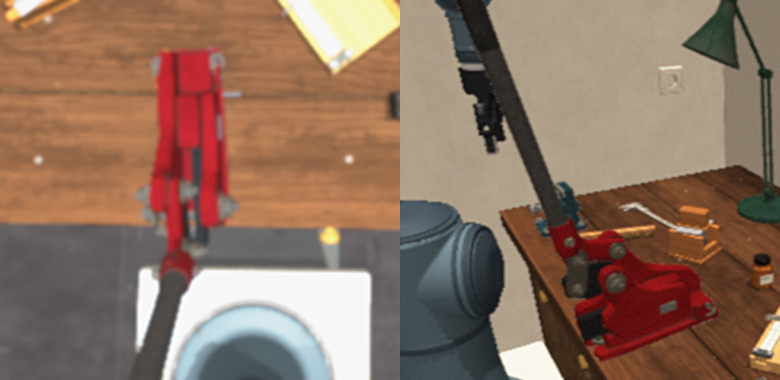

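```bash
python3 -m creep '0 -.8 0 1 0 0;0 -.8 0 1 0 0;0 -.8 0 1 0 0;0 -.8 0 1 0 0;0 -.8 0 1 0 0;0 -.8 0 1 0 0;0 -.8 0 1 0 0;0 -.8 0 1 0 0;0 -.8 0 1 0 0;0 -.8 0 1 0 0;0 -.8 0 1 0 0;0 -.8 0 1 0 0'
python3 - <<'E'
from h import *
np.set_printoptions(precision=3,suppress=True)
save('wrist','d.png');p,f=K('wrist');R=p['R'];print(R,-R.T@p['t'],f,readout.sense()['joint_pos'],readout.sense()['t'])
for X in [(.21,.077,.25),(.159,.088,.40),(.125,.095,.5),(.09,.1,.6)]: print(X,w2px('wrist',X))
E
```

```text
t: 2.1
position: [0.1213, 0.3198, 0.298]
orientation: [[-0.937, 0.209, -0.281], [0.35, 0.557, -0.753], [-0.001, -0.803, -0.595]]
contact_force: [0.2, -0.2, 0.4]
finger_gap: 0.0857
grip_force: 0.0
[[ 0.205  0.548 -0.811]
 [ 0.978 -0.088  0.188]
 [ 0.032 -0.832 -0.554]] [0.085 0.454 0.381] 337.90321924990553 [ 63.226  39.618  16.735 121.152  -5.094  86.321] 2.15
(0.21, 0.077, 0.25) [251.325 312.055]
(0.159, 0.088, 0.4) [ 87.103 322.108]
(0.125, 0.095, 0.5) [-95.396 333.176]
(0.09, 0.1, 0.6) [-405.93   349.259]
```

View pics/d.png

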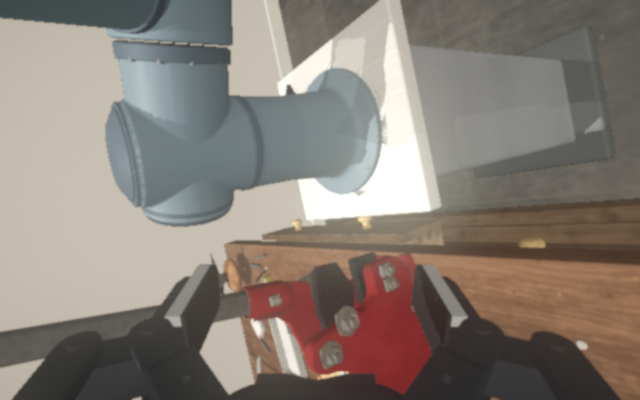

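```bash
python3 -m creep '0 -.8 -.6 -.2 0 0;0 -.8 -.6 -.2 0 0;0 -.8 -.6 -.2 0 0;0 -.8 -.6 -.2 0 0;0 -.8 -.6 -.2 0 0;0 -.8 -.6 -.2 0 0;0 -.8 -.6 -.2 0 0;0 -.8 -.6 -.2 0 0;0 0 0 0 0 0'
python3 - <<'E'
from h import *
np.set_printoptions(precision=3,suppress=True)
save('wrist','e.png');p,f=K('wrist');R=p['R'];print(R,-R.T@p['t'],f,readout.sense()['joint_pos'],readout.sense()['t'])
for X in [(.21,.077,.25),(.159,.088,.40),(.125,.095,.5),(.09,.1,.6)]: print(X,w2px('wrist',X))
E
```

```text
t: 2.9
position: [0.0992, 0.2496, 0.3949]
orientation: [[-0.938, 0.263, -0.225], [0.346, 0.701, -0.623], [-0.006, -0.662, -0.749]]
contact_force: [-0.8, 0.9, 0.8]
finger_gap: 0.0851
grip_force: 0.0
[[ 0.262  0.699 -0.665]
 [ 0.961 -0.127  0.245]
 [ 0.086 -0.703 -0.706]] [0.056 0.368 0.5  ] 337.90321924990553 [ 61.453  20.315  10.13  121.147  -5.719  84.002] 2.95
(0.21, 0.077, 0.25) [318.222 304.599]
(0.159, 0.088, 0.4) [190.49  333.076]
(0.125, 0.095, 0.5) [ 20.633 370.802]
(0.09, 0.1, 0.6) [-369.076  453.19 ]
```

View pics/e.png

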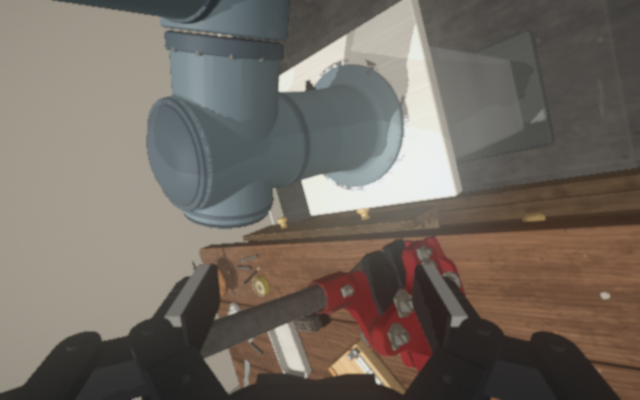

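```bash
python3 -m creep '0 .8 0 -1 0 0;0 .8 0 -1 0 0;0 .8 0 -1 0 0;0 .8 0 -1 0 0;0 .8 0 -1 0 0;0 .8 0 -1 0 0;0 .8 0 -1 0 0;0 .8 0 -1 0 0;0 .8 0 -1 0 0;-1 -.1 0 0 0 0;-1 -.1 0 0 0 0;-1 -.1 0 0 0 0;-1 -.1 0 0 0 0;-1 -.1 0 0 0 0;-1 -.1 0 0 0 0;-1 -.1 0 0 0 0;-1 -.1 0 0 0 0;-1 -.1 0 0 0 0;0 0 0 0 0 0'
python3 - <<'E'
from h import *
np.set_printoptions(precision=3,suppress=True)
s=readout.sense();print(s['joint_pos'],s['effort'])
E
```

```text
t: 4.53
position: [0.3623, 0.301, 0.322]
orientation: [[-0.937, 0.35, -0.0], [0.35, 0.937, -0.015], [-0.005, -0.014, -1.0]]
contact_force: [0.7, 0.4, -0.7]
finger_gap: 0.0851
grip_force: 0.0
[32.47   9.387  1.706 82.802 -0.71  52.98 ] [ -0.732 -36.435  27.215   0.296  -0.208  -0.288]
```

```bash
python3 -m creep '-.85 -.78 0 0 0 0;-.85 -.78 0 0 0 0;-.85 -.78 0 0 0 0;-.85 -.78 0 0 0 0;-.85 -.78 0 0 0 0;-.85 -.78 0 0 0 0;-.85 -.78 0 0 0 0;-.85 -.78 0 0 0 0'
python3 - <<'E'
from h import *
np.set_printoptions(precision=3,suppress=True)
s=readout.sense();print(s['joint_pos'],s['effort'])
E
python3 -m creep '-.85 -.78 0 0 0 0;-.85 -.78 0 0 0 0;-.85 -.78 0 0 0 0;0 0 0 0 0 1;0 0 0 0 0 1;0 0 0 0 0 0'
python3 - <<'E'
from h import *
np.set_printoptions(precision=3,suppress=True)
s=readout.sense();print(s['joint_pos'],s['effort'])
E
```

```text
t: 5.2
position: [0.4645, 0.0965, 0.3253]
orientation: [[-0.938, 0.346, -0.002], [0.346, 0.938, -0.012], [-0.003, -0.012, -1.0]]
contact_force: [0.3, 0.8, 0.1]
finger_gap: 0.0853
grip_force: 0.0
[ 4.526  9.517  2.36  83.007 -0.698 24.764] [  3.068 -37.373  26.391   0.203  -0.11    0.556]
t: 5.7
position: [0.5039, 0.0202, 0.326]
orientation: [[-0.87, 0.493, -0.002], [0.493, 0.87, -0.012], [-0.004, -0.012, -1.0]]
contact_force: [-0.0, -0.5, 0.5]
finger_gap: 0.0853
grip_force: 0.0
[-4.481 13.029  6.855 83.903 -0.696 25.066] [ -0.519 -38.815  27.205  -0.028  -0.068   0.563]
```

```bash
python3 -m creep '0 -.8 0 0 0 1;0 -.8 0 0 0 1;0 -.8 0 0 0 1;0 -.8 0 0 0 1;0 -.8 0 0 0 .6;0 0 0 0 0 0'
cat > look.py <<'E'
import sys
from h import *
np.set_printoptions(precision=4,suppress=True)
save('wrist',sys.argv[1])
for a in sys.argv[2:]:
    k,z=a.split(':')
    for r in spot_point('wrist',k)[:2]: print(k,round(r['conf'],2),np.round(r['location'],1),px2w('wrist',r['location'],float(z)))
s=readout.sense();print(s['t'],s['position'],s['joint_pos'])
E
python3 look.py f.png panel:0 strip_stop:.024 strip_open:.024 tweezers_mid:.0335
python3 - <<'E'
from h import *
np.set_printoptions(precision=4,suppress=True)
m=masks_of('wrist','tweezers_mid')
for q in m[:2]:
    ys,xs=np.nonzero(q['pixels']);print(q['conf'],len(xs))
    P=np.array([px2w('wrist',(x,y),.0335)[:2] for x,y in zip(xs[::4],ys[::4])]);c=P.mean(0)
    u,s_,v=np.linalg.svd(P-c);pr=(P-c)@v[0];w=(P-c)@v[1];print(c,np.degrees(np.arctan2(v[0,1],v[0,0])),pr.min(),pr.max(),w.min(),w.max(),'mid',c+v[0]*(pr.min()+pr.max())/2)
E
```

```text
t: 6.2
position: [0.4398, -0.0582, 0.328]
orientation: [[-0.635, 0.772, -0.002], [0.772, 0.635, -0.013], [-0.009, -0.01, -1.0]]
contact_force: [-0.5, 0.7, 0.6]
finger_gap: 0.0852
grip_force: 0.0
panel 0.67 [354.8 208.1] [ 0.547  -0.0949  0.    ]
strip_stop 0.74 [301.8 183. ] [ 0.4588 -0.1085  0.024 ]
strip_open 0.86 [418.5 189.6] [ 0.589  -0.0126  0.024 ]
strip_open 0.58 [378.7 216.4] [ 0.5742 -0.077   0.024 ]
tweezers_mid 0.72 [381.4 217.3] [ 0.5742 -0.0738  0.0335]
6.45 [ 0.4424 -0.0567  0.328 ] [-14.9903   5.8542  -1.5306  82.4229  -0.6695  35.3931]
0.87 42
[ 0.5357 -0.0527] -36.4145969045967 -0.02425700811203367 0.11507403913752079 -0.0035216624429123457 0.003287436772076907 mid [ 0.5723 -0.0797]
```

View pics/f.png

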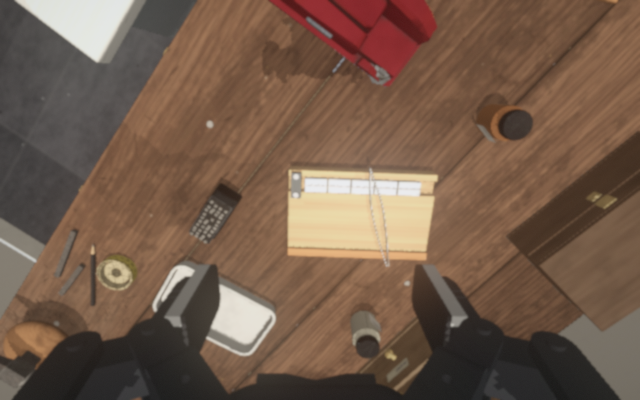

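Run:
```python
from h import *
np.set_printoptions(precision=4,suppress=True)
p,f=K('wrist');R=p['R'];C=-R.T@p['t'];s=readout.sense();T=np.array(s['orientation'])
print('cam in tool',T.T@(C-s['position']),'axis in tool',T.T@R[2],T.T@R[0])
a=px2w('wrist',(371,171),.0335);b=px2w('wrist',(388,263),.0335);d=b-a
print(a,b,(a+b)/2,np.linalg.norm(d),np.degrees(np.arctan2(d[1],d[0])))
```

```text
cam in tool [ 0.0812  0.0011 -0.143 ] axis in tool [-0.3206  0.0003  0.9472] [ 0.0008  1.     -0.    ]
[ 0.5179 -0.0342  0.0335] [ 0.6313 -0.1203  0.0335] [ 0.5746 -0.0773  0.0335] 0.14235871248917406 -37.214519229778254
```

```bash
python3 -m creep '0 0 0 0 0 -.98;0 0 0 0 0 -.98;0 0 0 0 0 -.98;-.58 .31 .89 0 0 0;-.58 .31 .89 0 0 0;-.58 .31 .89 0 0 0;-.58 .31 .89 0 0 0;-.58 .31 .89 0 0 0;-.58 .31 .89 0 0 0;-.58 .31 .89 0 0 0;-.58 .31 .89 0 0 0;0 0 0 0 0 0' 0.6
python3 look.py g.png panel:0 strip_stop:.024 strip_open:.024 tweezers_mid:.0335
python3 - <<'E'
from h import *
np.set_printoptions(precision=4,suppress=True)
m=masks_of('wrist','tweezers_mid')
for q in m[:2]:
    ys,xs=np.nonzero(q['pixels']);print(q['conf'],len(xs))
    P=np.array([px2w('wrist',(x,y),.0335)[:2] for x,y in zip(xs[::3],ys[::3])]);c=P.mean(0)
    u,s_,v=np.linalg.svd(P-c);pr=(P-c)@v[0];w=(P-c)@v[1];print(c,np.degrees(np.arctan2(v[0,1],v[0,0])),pr.min(),pr.max(),w.min(),w.max(),'mid',c+v[0]*(pr.min()+pr.max())/2)
E
```

```text
t: 7.5
position: [0.5719, -0.0792, 0.1452]
orientation: [[-0.799, 0.601, -0.005], [0.601, 0.799, -0.011], [-0.002, -0.012, -1.0]]
contact_force: [-0.6, 0.1, 0.0]
finger_gap: 0.0513
grip_force: 0.0
panel 0.86 [281.4 170. ] [ 0.5461 -0.0994  0.    ]
strip_stop 0.59 [198.9  95.8] [ 0.4604 -0.1082  0.024 ]
strip_open 0.6 [ 30.4 282.3] [ 0.4879 -0.3505  0.024 ]
strip_open 0.56 [392.9 152.5] [ 0.587  -0.0135  0.024 ]
tweezers_mid 0.91 [315.  188.4] [ 0.5718 -0.0804  0.0335]
7.75 [ 0.5722 -0.0798  0.1522] [-13.8543  23.548   -4.1903  61.9574  -0.694   23.1481]
0.41 1093
[ 0.5232 -0.0613] 37.24624470030314 -0.015631909688796693 0.01594859290305769 -0.010227327367575126 0.010353910040875552 mid [ 0.5233 -0.0612]
```

View pics/g.png

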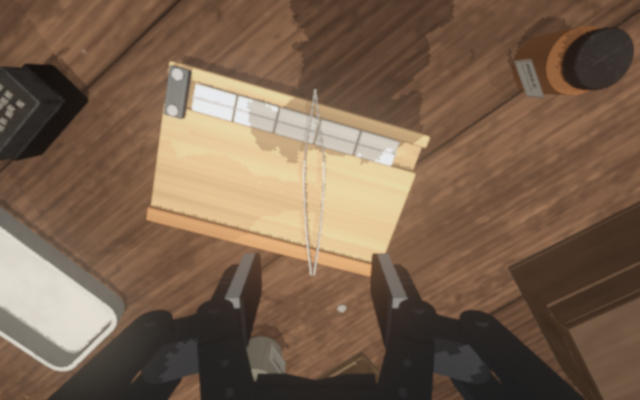

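```bash
python3 -m creep '0 0 .8 0 0 0;0 0 .8 0 0 0;0 0 .8 0 0 0;0 0 .8 0 0 0;0 0 .6 0 0 0;0 0 0 0 0 0;0 0 0 0 0 0;0 0 0 0 0 0'
```

```text
t: 8.47
position: [0.5729, -0.0815, 0.0575]
orientation: [[-0.798, 0.602, 0.003], [0.602, 0.798, -0.013], [-0.01, -0.009, -1.0]]
contact_force: [-0.4, 0.3, 0.7]
finger_gap: 0.0514
grip_force: 0.0
```

```bash
python3 -m creep '0 0 .2 0 0 0;0 0 0 0 0 0;0 0 0 0 0 0'; python3 -m creep '0 0 0 0 0 0;0 0 0 0 0 0;0 0 0 0 0 0;0 0 0 0 0 0;0 0 0 0 0 0;0 0 0 0 0 0;0 0 0 0 0 0;0 0 0 0 0 0;0 0 0 0 0 0;0 0 0 0 0 0' 0 25
```

```text
t: 8.72
position: [0.5723, -0.0814, 0.0512]
orientation: [[-0.798, 0.602, 0.001], [0.602, 0.798, -0.013], [-0.009, -0.009, -1.0]]
contact_force: [-0.8, -0.3, -0.4]
finger_gap: 0.0508
grip_force: 0.0
t: 9.55
position: [0.5719, -0.0813, 0.0506]
orientation: [[-0.798, 0.602, 0.0], [0.602, 0.798, -0.013], [-0.008, -0.01, -1.0]]
contact_force: [-0.5, 0.7, -0.4]
finger_gap: -0.0001
grip_force: 0.0
```

```bash
python3 look.py i.png tweezers_mid:.0335
```

```text
tweezers_mid 0.62 [312.6 239.5] [ 0.5681 -0.0795  0.0335]
tweezers_mid 0.59 [127.8  98.1] [ 0.4611 -0.104   0.0335]
9.65 [ 0.5719 -0.0813  0.0506] [-14.0034  28.3237 -12.8118  48.6685  -0.6942  23.0331]
```

View pics/i.png

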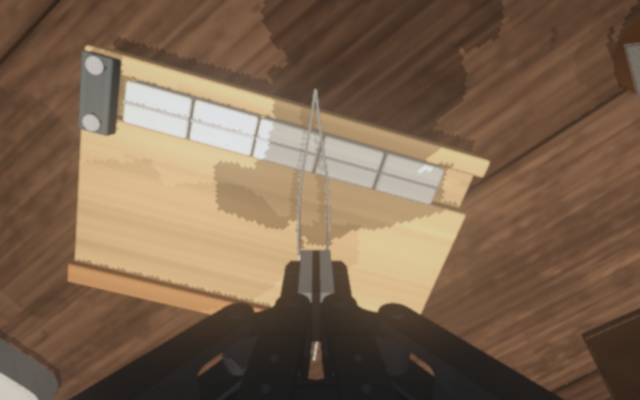

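Run:
```python
from h import *
s=readout.sense();T=np.array(s['orientation']);p=np.array(s['position'])
for d in (.006,.015,.025,.03):
  for y in (-.011,.011): print(d,y,w2px('wrist',p+T@[0,y,d]),w2px('wrist',p+T@[-.011,y,d]))
```

```text
0.006 -0.011 [291.64437545 257.0204299 ] [292.12140192 276.44784634]
0.006 0.011 [336.13492552 257.05850353] [335.6921203 276.484739 ]
0.015 -0.011 [292.81206956 248.63178285] [293.24340259 267.29988889]
0.015 0.011 [335.14294123 248.66817352] [334.74074026 267.33520259]
0.025 -0.011 [293.9833513  240.21736249] [294.37111758 258.10534117]
0.025 0.011 [334.14790716 240.25204809] [333.78451303 258.13905008]
0.03 -0.011 [294.52515748 236.32505819] [294.89354083 253.84589126]
0.03 0.011 [333.68762815 236.35894933] [333.34153226 253.87885069]
```

```bash
python3 -m creep '0 0 0 0 0 0;0 0 0 0 0 0;0 0 0 0 0 0;0 0 0 0 0 0' .36; python3 -m creep '0 0 .12 0 0 0;0 0 .12 0 0 0;0 0 0 0 0 0;0 0 0 0 0 0';  python3 -m creep '0 0 0 0 0 0;0 0 0 0 0 0;0 0 0 0 0 0;0 0 0 0 0 0;0 0 0 0 0 0;0 0 0 0 0 0;0 0 0 0 0 0' 0 25
```

```text
t: 9.98
position: [0.5719, -0.0813, 0.0506]
orientation: [[-0.798, 0.602, 0.0], [0.602, 0.798, -0.013], [-0.008, -0.01, -1.0]]
contact_force: [-0.2, -0.1, 0.1]
finger_gap: 0.0304
grip_force: 0.0
t: 10.32
position: [0.5715, -0.0813, 0.0442]
orientation: [[-0.798, 0.602, -0.0], [0.602, 0.798, -0.012], [-0.007, -0.01, -1.0]]
contact_force: [-0.3, 0.3, -0.2]
finger_gap: 0.0305
grip_force: 0.0
t: 10.9
position: [0.572, -0.0814, 0.0447]
orientation: [[-0.798, 0.602, 0.001], [0.602, 0.798, -0.013], [-0.008, -0.01, -1.0]]
contact_force: [0.1, -0.7, -0.3]
finger_gap: 0.0002
grip_force: 0.0
```

```bash
python3 -m creep '0 0 0 0 0 0;0 0 0 0 0 0;0 0 0 0 0 0;0 0 0 0 0 0' .36; python3 -m creep '0 0 .1 0 0 0;0 0 .1 0 0 0;0 0 0 0 0 0;0 0 0 0 0 0';  python3 -m creep '0 0 0 0 0 0;0 0 0 0 0 0;0 0 0 0 0 0;0 0 0 0 0 0;0 0 0 0 0 0;0 0 0 0 0 0' 0 25; python3 look.py j.png tweezers_mid:.0335
```

```text
t: 11.23
position: [0.5719, -0.0814, 0.0446]
orientation: [[-0.798, 0.602, 0.0], [0.602, 0.798, -0.013], [-0.008, -0.01, -1.0]]
contact_force: [0.3, -0.2, -0.6]
finger_gap: 0.0306
grip_force: 0.0
t: 11.57
position: [0.5716, -0.0813, 0.0393]
orientation: [[-0.798, 0.602, -0.0], [0.602, 0.798, -0.012], [-0.007, -0.01, -1.0]]
contact_force: [-0.3, -0.3, 0.3]
finger_gap: 0.0307
grip_force: 0.0
t: 12.07
position: [0.572, -0.0814, 0.0397]
orientation: [[-0.798, 0.602, 0.0], [0.602, 0.798, -0.013], [-0.008, -0.01, -1.0]]
contact_force: [-0.3, 0.2, -0.2]
finger_gap: 0.0002
grip_force: 0.0
tweezers_mid 0.61 [315.9 247.5] [ 0.5684 -0.0776  0.0335]
tweezers_mid 0.19 [440.5 193.9] [ 0.5807 -0.0149  0.0335]
12.1667 [ 0.572  -0.0814  0.0397] [-14.0139  28.9777 -13.5691  47.2496  -0.6951  23.0189]
```

View pics/j.png

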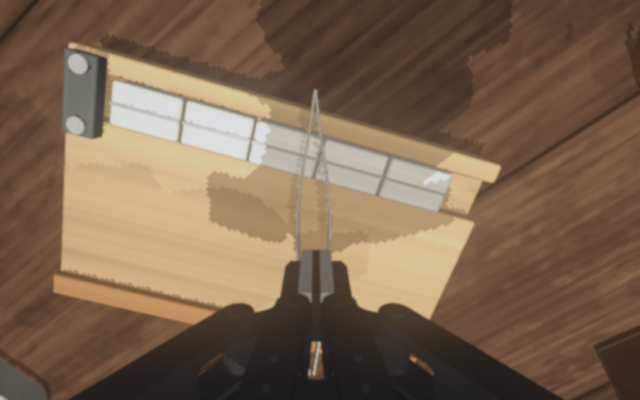

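```bash
python3 -m creep '0 0 0 0 0 0;0 0 0 0 0 0;0 0 0 0 0 0;0 0 0 0 0 0' .36; python3 -m creep '0 0 .1 0 0 0;0 0 .1 0 0 0;0 0 0 0 0 0;0 0 0 0 0 0';  python3 -m creep '0 0 0 0 0 0;0 0 0 0 0 0;0 0 0 0 0 0;0 0 0 0 0 0;0 0 0 0 0 0' 0 25
```

```text
t: 12.5
position: [0.572, -0.0814, 0.0396]
orientation: [[-0.798, 0.602, 0.0], [0.602, 0.798, -0.013], [-0.008, -0.01, -1.0]]
contact_force: [0.7, 1.1, -0.2]
finger_gap: 0.0307
grip_force: 0.0
t: 12.83
position: [0.5716, -0.0814, 0.0342]
orientation: [[-0.798, 0.602, -0.0], [0.602, 0.798, -0.012], [-0.007, -0.01, -1.0]]
contact_force: [-0.8, -0.3, 0.1]
finger_gap: 0.0308
grip_force: 0.0
t: 13.25
position: [0.572, -0.0815, 0.0347]
orientation: [[-0.798, 0.602, 0.001], [0.602, 0.798, -0.013], [-0.008, -0.01, -1.0]]
contact_force: [0.5, 0.5, 0.0]
finger_gap: 0.0141
grip_force: 24.5
```

```bash
python3 -m creep '0 0 0 0 0 0;0 0 0 0 0 0;0 0 .12 0 0 0;0 0 .1 0 0 0;0 0 0 0 0 0;0 0 0 0 0 0' .36;   python3 -m creep '0 0 0 0 0 0;0 0 0 0 0 0;0 0 0 0 0 0;0 0 0 0 0 0;0 0 0 0 0 0' 0 25
```

```text
t: 13.75
position: [0.5716, -0.0815, 0.0287]
orientation: [[-0.798, 0.602, -0.0], [0.602, 0.798, -0.012], [-0.007, -0.01, -1.0]]
contact_force: [-0.6, -0.3, -0.1]
finger_gap: 0.0306
grip_force: 0.0
t: 14.17
position: [0.572, -0.0816, 0.0292]
orientation: [[-0.798, 0.602, 0.001], [0.602, 0.798, -0.013], [-0.008, -0.01, -1.0]]
contact_force: [0.1, 0.5, 0.1]
finger_gap: 0.0152
grip_force: 26.6
```

```bash
python3 -m creep '0 0 -.5 0 0 0;0 0 -1 0 0 0;0 0 -1 0 0 0;0 0 -1 0 0 0;0 0 -1 0 0 0;0 0 0 0 0 0'
python3 - <<'E'
from h import *
np.set_printoptions(precision=4,suppress=True)
for c in('top','scene'):
  snapshot(c);q=masks_of(c,'tray')[0]
  ys,xs=np.nonzero(q['pixels']);print(q['conf'],len(xs))
  for z in (.02,):
    P=np.array([px2w(c,(x,y),z)[:2] for x,y in zip(xs,ys)],np.float32);print(c,cv2.minAreaRect(P*1000))
for c in('top','wrist'):
  snapshot(c)
  for r in look_for(c,'tweezers_mid')[:2]:print(c,r,px2w(c,r['location'],.12))
E
```

```text
t: 14.67
position: [0.5753, -0.0809, 0.1472]
orientation: [[-0.798, 0.602, 0.009], [0.602, 0.798, -0.015], [-0.016, -0.006, -1.0]]
contact_force: [0.6, 0.1, 1.2]
finger_gap: 0.0153
grip_force: 26.6
0.88 2367
top ((479.6238708496094, -370.36102294921875), (181.74119567871094, 108.86676025390625), 6.622856616973877)
0.66 3768Traceback (most recent call last):
  File "<stdin>", line 7, in <module>
  File "h.py", line 6, in px2w
    p,f=K(n);R=np.array(p['R']);t=np.array(p['t'])
        ~^^^
  File "h.py", line 4, in K
    p=camera_params(n);f=200/np.tan(np.radians(p['vfov']/2));return p,f
ValueError: time passes only in moves, steps and waits
```

```bash
python3 -m creep '-.33 -.96 0 0 0 0;-.33 -.96 0 0 0 0;-.33 -.96 0 0 0 0;-.33 -.96 0 0 0 0;-.33 -.96 0 0 0 0;-.33 -.96 0 0 0 0;-.33 -.96 0 0 0 0;-.33 -.96 0 0 0 0;-.33 -.96 0 0 0 0;-.33 -.96 0 0 0 0;-.33 -.96 0 0 0 0;-.33 -.96 0 0 0 0;0 0 0 0 0 -.95;0 0 0 0 0 -.95;0 0 0 0 0 -.95;0 0 0 0 0 -.95;0 0 0 0 0 -.95;0 0 0 0 0 -.95;0 0 0 0 0 -.95;0 0 0 0 0 -.95'
python3 -m creep '0 0 0 0 0 0;0 0 0 0 0 0'
python3 - <<'E'
from h import *
np.set_printoptions(precision=4,suppress=True)
s=readout.sense();print(s['joint_pos'])
snapshot('wrist')
for r in spot_point('wrist','tray')[:2]:print(r['conf'],px2w('wrist',r['location'],0))
for r in spot_point('wrist','tweezers_mid')[:2]:print(r['conf'],r['location'],px2w('wrist',r['location'],.15))
E
```

```text
t: 16.53
position: [0.4764, -0.3687, 0.1431]
orientation: [[-0.999, 0.035, -0.002], [0.035, 0.999, -0.01], [0.002, -0.01, -1.0]]
contact_force: [-0.8, -0.8, 0.2]
finger_gap: 0.0152
grip_force: 26.5
t: 16.7
position: [0.4767, -0.369, 0.1437]
orientation: [[-0.999, 0.04, -0.002], [0.04, 0.999, -0.011], [0.001, -0.011, -1.0]]
contact_force: [-0.3, -0.5, -0.0]
finger_gap: 0.0148
grip_force: 26.5
[-43.5042  26.5816  -0.7457  62.3196  -0.5079 -41.1917]
0.84 [ 0.4802 -0.3694  0.    ]
```

```bash
python3 -m creep '-.13 0 0 0 0 -.97;0 0 0 0 0 -.97;0 0 .9 0 0 0;0 0 .9 0 0 0;0 0 .9 0 0 0;0 0 .9 0 0 0;0 0 .9 0 0 0;0 0 .3 0 0 0;0 0 0 0 0 0;0 0 0 0 0 0;0 0 0 0 0 0'
```

```text
t: 17.77
position: [0.4817, -0.3722, 0.0268]
orientation: [[-0.993, -0.116, 0.002], [-0.116, 0.993, -0.014], [-0.001, -0.015, -1.0]]
contact_force: [0.9, -0.6, -0.1]
finger_gap: 0.0152
grip_force: 26.6
```

```bash
python3 -m creep '0 0 .3 0 0 0;0 0 .2 0 0 0;0 0 .1 0 0 0;0 0 0 0 0 0;0 0 0 0 0 0'
```

```text
t: 18.18
position: [0.4805, -0.3713, 0.01]
orientation: [[-0.993, -0.117, -0.0], [-0.117, 0.993, -0.012], [0.001, -0.012, -1.0]]
contact_force: [-0.5, 0.6, 0.5]
finger_gap: 0.015
grip_force: 26.5
```

```bash
python3 -m creep '0 0 .1 0 0 0;0 0 .06 0 0 0;0 0 0 0 0 0';python3 -m creep '0 0 0 0 0 0;0 0 0 0 0 0;0 0 0 0 0 0;0 0 0 0 0 0;0 0 -.5 0 0 0;0 0 -1 0 0 0;0 0 -1 0 0 0;0 0 -1 0 0 0;0 0 -1 0 0 0;0 0 -1 0 0 0;0 0 -1 0 0 0' .4
python3 - <<'E'
from h import *
np.set_printoptions(precision=4,suppress=True)
snapshot('wrist')
for r in spot_point('wrist','tray')[:2]:print(r['conf'],r['location'],px2w('wrist',r['location'],0))
for q in masks_of('wrist','tweezers_mid')[:2]:
    ys,xs=np.nonzero(q['pixels']);print(q['conf'],len(xs),q['location'],xs.min(),xs.max(),ys.min(),ys.max())
    p=px2w('wrist',(xs[ys.argmin()],ys.min()),.007);r=px2w('wrist',(xs[ys.argmax()],ys.max()),.007);print(p,r,np.linalg.norm(p-r))
s=readout.sense();print(s['t'],s['position'],s['joint_pos'])
E
```

```text
t: 18.43
position: [0.4806, -0.3714, 0.0059]
orientation: [[-0.993, -0.116, 0.0], [-0.116, 0.993, -0.012], [0.001, -0.012, -1.0]]
contact_force: [-0.3, 0.3, -0.3]
finger_gap: 0.0151
grip_force: 26.5
t: 19.35
position: [0.4806, -0.3693, 0.1701]
orientation: [[-0.993, -0.117, 0.001], [-0.117, 0.993, -0.013], [0.001, -0.013, -1.0]]
contact_force: [0.9, -0.3, -0.7]
finger_gap: 0.0336
grip_force: 0.0
0.74 [318.4, 177.0] [ 0.4882 -0.3722  0.    ]
0.22 [567.4, 267.0] [ 0.553  -0.1018  0.    ]
0.85 440 [310.6, 173.3] 306 324 89 244
[ 0.4066 -0.3836  0.007 ] [ 0.5541 -0.3663  0.007 ] 0.14849112279890742
0.41 5491 [511.0, 92.4] 451 576 67 116
[ 0.3746 -0.2636  0.007 ] [ 0.4074 -0.1988  0.007 ] 0.07256064395187467
19.5 [ 0.4822 -0.3708  0.1715] [-43.2744  25.9502   2.4658  65.6738  -0.5094 -49.9701]
```

```bash
python3 -m creep '-.4 .94 -.25 0 0 0;-.4 .94 -.25 0 0 0;-.4 .94 -.25 0 0 0;-.4 .94 -.25 0 0 0;-.4 .94 -.25 0 0 0;-.4 .94 -.25 0 0 0;-.4 .94 -.25 0 0 0;-.4 .94 -.25 0 0 0;-.4 .94 -.25 0 0 0;-.4 .94 -.25 0 0 0;-.4 .94 -.25 0 0 0;-.4 .94 -.25 0 0 0;-.4 .94 -.25 0 0 0;.1 .97 0 0 0 0;.1 .97 0 0 0 0;.1 .97 0 0 0 0;.1 .97 0 0 0 0;.1 .97 0 0 0 0;.1 .97 0 0 0 0;.1 .97 0 0 0 0' .9
python3 -m creep '.1 .97 0 0 0 0;.1 .97 0 0 0 0;.1 .97 0 0 0 0;.1 .97 0 0 0 0;.1 .97 0 0 0 0;.1 .97 0 0 0 0;0 0 0 0 0 0;0 0 0 0 0 0'
cat > rl.py <<'E'
from h import *
np.set_printoptions(precision=4,suppress=True)
save('wrist','k.png')
for k,z in (('stand',0),('roller',.012),('roller_grip',.09)):
  for r in spot_point('wrist',k)[:1]:print(k,r['conf'],r['location'],px2w('wrist',r['location'],z))
for k,z in (('roller_grip',.11),('stand',.064)):
  q=masks_of('wrist',k)[0];ys,xs=np.nonzero(q['pixels']);P=np.array([xs,ys],float)
  W=np.array([px2w('wrist',(x,y),z)[:2] for x,y in zip(xs[::9],ys[::9])],np.float32);print(k,q['conf'],len(xs),cv2.minAreaRect(W*1000),xs.min(),xs.max(),ys.min(),ys.max())
s=readout.sense();print(s['t'],s['position'],s['joint_pos'])
E
python3 rl.py
```

```text
t: 21.17
position: [0.5358, 0.1177, 0.2423]
orientation: [[-0.993, -0.116, -0.002], [-0.116, 0.993, -0.013], [0.004, -0.013, -1.0]]
contact_force: [-0.1, -0.3, 0.0]
finger_gap: 0.077
grip_force: 0.0
t: 21.83
position: [0.5042, 0.26, 0.2405]
orientation: [[-0.993, -0.119, -0.002], [-0.119, 0.993, -0.014], [0.003, -0.014, -1.0]]
contact_force: [0.9, 0.3, -0.3]
finger_gap: 0.077
grip_force: 0.0
stand 0.69 [363.7, 199.6] [0.5476 0.3179 0.    ]
roller 0.71 [366.6, 202.9] [0.5478 0.3196 0.012 ]
roller_grip 0.58 [377.2, 234.8] [0.553  0.3204 0.09  ]
roller_grip 0.73 5063 ((534.4464721679688, 311.0516662597656), (69.59783935546875, 66.13470458984375), 36.344730377197266) 331 417 178 266
stand 0.6 2535 ((539.0526733398438, 314.1617736816406), (98.74636840820312, 86.80765533447266), 28.976512908935547) 317 424 154 264
22.1333 [0.5054 0.2584 0.2419] [21.0605 20.889   5.2812 74.6454 -0.6903 14.4577]
```

Run:
```python
from h import *
np.set_printoptions(precision=2,suppress=True)
im=cv2.imread('pics/k.png');c=im[140:280,300:440];cv2.imwrite('pics/k2.png',cv2.resize(c,None,fx=4,fy=4,interpolation=cv2.INTER_CUBIC))
hsv=cv2.cvtColor(c,cv2.COLOR_BGR2HSV)
m=((hsv[...,1]<70)&(hsv[...,2]>130)).astype(np.uint8)
n,l,st,ce=cv2.connectedComponentsWithStats(m)
for i in range(1,n):
    if st[i,4]>40:
        ys,xs=np.nonzero(l==i);W=np.array([px2w('wrist',(x+300,y+140),.070)[:2] for x,y in zip(xs,ys)],np.float32)
        print(st[i],ce[i]+[300,140],W.mean(0)*1000,cv2.minAreaRect(W*1000))
l=cv2.createLineSegmentDetector().detect(cv2.cvtColor(c,cv2.COLOR_BGR2GRAY))[0][:,0]
for a in l:
    L=np.hypot(a[2]-a[0],a[3]-a[1])
    if L>14: 
        p=px2w('wrist',a[:2]+[300,140],.07);q=px2w('wrist',a[2:]+[300,140],.07);print(a+[300,140,300,140],round(L,1),round(np.degrees(np.arctan2(*(q-p)[1::-1]))%180,1))
```

```text
[56 18  9  7 52] [360.02 160.85] [488.51 296.01] ((488.6670227050781, 296.02447509765625), (5.776856899261475, 7.634378433227539), 6.831416130065918)
[  30   37   64   48 1379] [361.88 200.24] [527.36 303.92] ((527.7697143554688, 303.57855224609375), (23.620195388793945, 60.78038024902344), 38.68336868286133)
[ 67  98  53  30 339] [393.47 252.66] [580.11 345.49] ((580.6885375976562, 344.5126647949219), (6.7123026847839355, 60.501155853271484), 37.30873107910156)
[112 120  17  20 180] [420.24 268.78] [595.23 377.07] ((595.6204223632812, 377.78717041015625), (29.168296813964844, 9.248063087463379), 37.938114166259766)
[369.59 267.37 423.33 239.77] 60.4 128.0
[382.02 177.36 354.64 190.13] 30.2 123.3
[401.32 169.9  380.82 177.92] 22.0 119.4
[390.56 185.41 407.86 179.81] 18.2 115.9
[394.23 194.83 384.12 180.81] 17.3 43.9
[352.93 187.6  319.66 200.12] 35.5 118.6
[401.   278.3  402.98 259.49] 18.9 6.0
[342.11 229.79 401.11 196.49] 67.8 128.9
[318.11 186.18 371.21 165.18] 57.1 119.3
[355.59 193.05 331.19 206.64] 27.9 127.7
[357.58 165.45 317.01 180.98] 43.4 118.5
[331.58 222.52 339.41 241.34] 20.4 28.5
[327.63 209.31 336.78 222.79] 16.3 39.7
[417.67 223.85 404.91 193.96] 32.5 32.8
[389.51 153.46 365.52 162.85] 25.8 119.0
[408.78 260.37 418.88 279.07] 21.2 36.3
[341.52 222.49 390.46 195.34] 56.0 128.2
[344.19 247.07 354.88 257.62] 15.0 50.1
[417.43 233.27 407.04 216.29] 19.9 39.9
[418.18 236.98 368.1  263.07] 56.5 128.2
[405.83 212.27 345.84 243.53] 67.7 127.3
[329.44 203.26 351.74 191.61] 25.2 126.0
[371.71 165.05 392.67 159.05] 21.8 113.4
[340.59 247.26 300.48 243.42] 40.3 91.0
[438.18 258.94 401.89 254.23] 36.6 88.9
[300.46 238.   333.17 242.84] 33.1 87.8
[414.37 248.16 433.09 249.77] 18.8 91.6
[316.87 151.18 335.62 151.23] 18.7 96.6
[372.84 197.4  386.89 191.91] 15.1 119.8
[430.75 150.74 414.43 148.9 ] 16.4 90.4
```

View pics/k2.png

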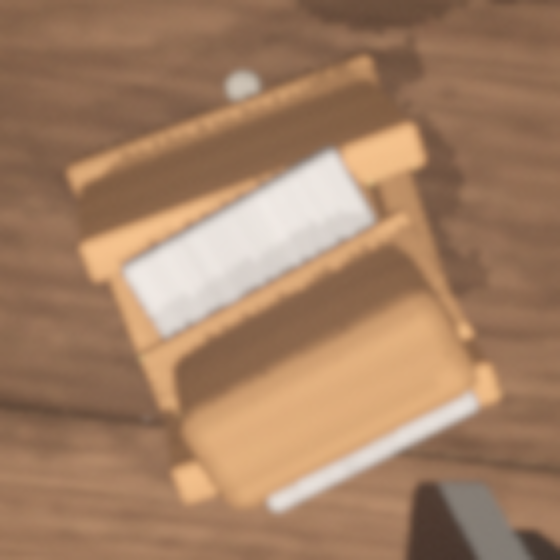

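```bash
python3 - <<'E'
from h import *
np.set_printoptions(precision=4,suppress=True)
w=lambda x,y,z=.064:px2w('wrist',(300+x/4,140+y/4),z)
P=[w(95,262),w(385,155),w(193,482),w(487,383)];print(np.array(P),np.mean(P,0))
for a,b in((0,1),(2,3)):
    d=P[b]-P[a];print(np.degrees(np.arctan2(d[1],d[0])))
E
python3 -m creep '0 0 0 0 0 .93;0 0 0 0 0 .93;0 0 0 0 0 .93;0 0 0 0 0 .93;0 0 0 0 0 .93;0 0 0 0 0 .93;0 0 0 0 0 .93;0 0 0 0 0 .93;0 0 0 0 0 .93;0 0 0 0 0 .93;0 0 0 0 0 .93;0 0 0 0 0 .93;0 0 0 0 0 .93;0 0 0 0 0 .7;.29 .95 0 0 0 0;.29 .95 0 0 0 0;.29 .95 0 0 0 0;0 0 0 0 0 0;0 0 0 0 0 0'
python3 - <<'E'
from h import *
np.set_printoptions(precision=4,suppress=True)
snapshot('wrist')
for k,z in (('stand',0),('roller',.012),('roller_grip',.09)):
  for r in spot_point('wrist',k)[:1]:print(k,r['conf'],r['location'],px2w('wrist',r['location'],z))
q=masks_of('wrist','stand')[0];ys,xs=np.nonzero(q['pixels'])
q=readout.sense();print(q['position'],q['joint_pos'],q['t'])
E
```

```text
[[0.5393 0.2678 0.064 ]
 [0.5031 0.3349 0.064 ]
 [0.5981 0.3015 0.064 ]
 [0.5601 0.3727 0.064 ]] [0.5502 0.3192 0.064 ]
118.36537150831424
118.01799964404282
t: 23.72
position: [0.5484, 0.3204, 0.2405]
orientation: [[-0.617, 0.787, -0.0], [0.787, 0.617, -0.013], [-0.01, -0.008, -1.0]]
contact_force: [-1.2, 0.3, 0.6]
finger_gap: 0.077
grip_force: 0.0
roller 0.98 [316.2, 157.4] [0.5468 0.3206 0.012 ]
roller_grip 0.58 [316.7, 177.0] [0.5481 0.3205 0.09  ]
[0.5475 0.3196 0.2418] [24.87   29.2125 18.0788 79.1423 -0.671  76.8552] 23.9667
```

```bash
python3 -m creep '0 0 .9 0 0 0;0 0 .9 0 0 0;0 0 .9 0 0 0;0 0 .9 0 0 0;0 0 .9 0 0 0;0 0 .9 0 0 0;0 0 .7 0 0 0;0 0 0 0 0 0;0 0 0 0 0 0'
```

```text
t: 24.72
position: [0.5468, 0.3176, 0.0884]
orientation: [[-0.616, 0.788, -0.002], [0.788, 0.616, -0.014], [-0.01, -0.01, -1.0]]
contact_force: [0.1, -0.1, 0.6]
finger_gap: 0.0767
grip_force: 0.0
```

```bash
python3 -m creep '.06 .1 .2 0 0 0;0 0 .1 0 0 0;0 0 0 0 0 0'; python3 -m creep '0 0 0 0 0 0;0 0 0 0 0 0;0 0 0 0 0 0;0 0 0 0 0 0;0 0 0 0 0 0;0 0 0 0 0 0;0 0 0 0 0 0;0 0 0 0 0 0;0 0 0 0 0 0;0 0 0 0 0 0' 0 100
```

```text
t: 24.97
position: [0.5496, 0.3216, 0.0821]
orientation: [[-0.617, 0.787, 0.002], [0.787, 0.617, -0.012], [-0.011, -0.006, -1.0]]
contact_force: [0.0, -0.3, 0.0]
finger_gap: 0.0768
grip_force: 0.0
t: 25.8
position: [0.5493, 0.3213, 0.082]
orientation: [[-0.617, 0.787, 0.001], [0.787, 0.617, -0.012], [-0.01, -0.007, -1.0]]
contact_force: [-2.1, -0.9, 4.9]
finger_gap: 0.0286
grip_force: 99.7
```

```bash
python3 -m creep '0 0 -.5 0 0 0;0 0 -.9 0 0 0;0 0 -.9 0 0 0;0 0 -.9 0 0 0;0 0 -.9 0 0 0;0 0 -.9 0 0 0;0 0 -.9 0 0 0;0 0 -.9 0 0 0;-1 -.8 0 0 0 0;-1 -.8 0 0 0 0;-1 -.8 0 0 0 0;-1 -.8 0 0 0 0;-1 -.8 0 0 0 0;-1 -.8 0 0 0 0;-1 -.8 0 0 0 0;-1 -.8 0 0 0 0;-1 -.8 0 0 0 0;-1 -.8 0 0 0 0;-1 -.8 0 0 0 0;0 0 0 0 0 .25'
python3 -m creep '-.1 -1 0 0 0 0;-.1 -1 0 0 0 0;-.1 -1 0 0 0 0;-.1 -.9 0 0 0 0;0 0 0 0 0 0;0 0 0 0 0 0'
python3 - <<'E'
from h import *
np.set_printoptions(precision=4,suppress=True)
snapshot('wrist')
for k,z in (('panel',0),('strip_stop',.024),('strip_open',.024),('roller_foot',.19)):
  for r in spot_point('wrist',k)[:1]:print(k,r['conf'],r['location'],px2w('wrist',r['location'],z))
snapshot('top')
for k,z in (('roller_grip',.265),('roller_foot',.19)):
  for r in spot_point('top',k)[:1]:print(k,r['conf'],r['location'],px2w('top',r['location'],z))
q=readout.sense();print(q['position'],q['orientation'],q['contact_force'],q['t'])
E
```

```text
t: 27.47
position: [0.5445, -0.0343, 0.2544]
orientation: [[-0.595, 0.804, -0.002], [0.803, 0.595, -0.016], [-0.012, -0.011, -1.0]]
contact_force: [-0.4, 1.6, -4.1]
finger_gap: 0.0284
grip_force: 100.2
t: 27.97
position: [0.4722, -0.0956, 0.2557]
orientation: [[-0.599, 0.801, -0.001], [0.801, 0.599, -0.012], [-0.009, -0.008, -1.0]]
contact_force: [0.1, -0.1, -2.7]
finger_gap: 0.0286
grip_force: 100.7
panel 0.81 [363.3, 191.3] [ 0.5481 -0.0972  0.    ]
strip_stop 0.78 [302.9, 160.6] [ 0.4634 -0.1059  0.024 ]
strip_open 0.82 [440.3, 158.2] [ 0.585  -0.0105  0.024 ]
[ 0.4737 -0.095   0.2564] [[-0.6014  0.7989  0.0003]
 [ 0.7989  0.6014 -0.0125]
 [-0.0102 -0.0073 -0.9999]] [ 0.8407  0.2086 -2.628 ] 28.3667
```

```bash
python3 -m creep '0 0 .9 0 0 0;0 0 .9 0 0 0;0 0 .9 0 0 0;0 0 .9 0 0 0;0 0 .9 0 0 0;0 0 .9 0 0 0;0 0 .2 0 0 0;0 0 0 0 0 0;0 0 0 0 0 0;0 0 0 0 0 0'
```

```text
t: 29.2
position: [0.4748, -0.0975, 0.1181]
orientation: [[-0.601, 0.799, 0.003], [0.799, 0.601, -0.013], [-0.013, -0.006, -1.0]]
contact_force: [1.1, -0.1, -3.1]
finger_gap: 0.0284
grip_force: 100.4
```

```bash
python3 -m creep '0 0 .3 0 0 0;0 0 .25 0 0 0;0 0 .15 0 0 0;0 0 0 0 0 0;0 0 0 0 0 0'; python3 -m creep '0 0 .1 0 0 0;0 0 .1 0 0 0;0 0 0 0 0 0'
```

```text
t: 29.62
position: [0.4731, -0.0973, 0.0988]
orientation: [[-0.601, 0.8, -0.0], [0.799, 0.601, -0.012], [-0.01, -0.008, -1.0]]
contact_force: [0.3, -0.1, -3.4]
finger_gap: 0.0282
grip_force: 101.1
t: 29.87
position: [0.4737, -0.0973, 0.0944]
orientation: [[-0.601, 0.799, 0.001], [0.799, 0.601, -0.012], [-0.011, -0.006, -1.0]]
contact_force: [-1.0, 1.4, 2.0]
finger_gap: 0.0286
grip_force: 101.6
```

```bash
python3 -m creep '0 0 .1 0 0 0;0 0 .1 0 0 0;0 0 0 0 0 0'; python3 -m creep '0 0 .1 0 0 0;0 0 0 0 0 0;0 0 0 0 0 0'
```

```text
t: 30.12
position: [0.4747, -0.0975, 0.0934]
orientation: [[-0.601, 0.799, 0.005], [0.799, 0.601, -0.013], [-0.013, -0.004, -1.0]]
contact_force: [-9.5, 4.5, 35.6]
finger_gap: 0.0284
grip_force: 106.0
t: 30.37
position: [0.4764, -0.0978, 0.0931]
orientation: [[-0.601, 0.799, 0.009], [0.799, 0.601, -0.014], [-0.016, -0.002, -1.0]]
contact_force: [-11.4, 5.9, 46.8]
finger_gap: 0.0288
grip_force: 108.5
```

```bash
python3 -m creep '0 .16 0 0 0 0;0 .16 0 0 0 0;0 .16 0 0 0 0;0 .16 0 0 0 0;0 .16 0 0 0 0;0 .16 0 0 0 0;0 .16 0 0 0 0'
```

```text
t: 30.95
position: [0.5, -0.0801, 0.0931]
orientation: [[-0.601, 0.799, 0.011], [0.799, 0.602, -0.012], [-0.016, 0.001, -1.0]]
contact_force: [-10.9, 5.7, 46.1]
finger_gap: 0.0281
grip_force: 108.0
```

```bash
python3 -m creep '0 .16 0 0 0 0;0 .16 0 0 0 0;0 .16 0 0 0 0;0 .16 0 0 0 0;0 .16 0 0 0 0;0 .16 0 0 0 0;0 .16 0 0 0 0;0 .16 0 0 0 0;0 .16 0 0 0 0;0 .16 0 0 0 0;0 .16 0 0 0 0;0 .16 0 0 0 0;0 .16 0 0 0 0;0 .16 0 0 0 0'; python3 -m creep '0 .16 0 0 0 0;0 .16 0 0 0 0;0 .16 0 0 0 0;0 .16 0 0 0 0;0 .16 0 0 0 0;0 .16 0 0 0 0;0 .16 0 0 0 0;0 .16 0 0 0 0;0 .16 0 0 0 0;0 .16 0 0 0 0;0 .16 0 0 0 0;0 .16 0 0 0 0'
```

```text
t: 32.12
position: [0.5451, -0.0459, 0.0932]
orientation: [[-0.602, 0.799, 0.012], [0.799, 0.602, -0.011], [-0.016, 0.003, -1.0]]
contact_force: [-8.7, 7.1, 39.3]
finger_gap: 0.0284
grip_force: 107.5
t: 33.12
position: [0.5838, -0.0167, 0.0932]
orientation: [[-0.602, 0.799, 0.013], [0.799, 0.602, -0.01], [-0.016, 0.004, -1.0]]
contact_force: [-8.0, 6.2, 37.8]
finger_gap: 0.0286
grip_force: 107.0
```

```bash
python3 -m creep '0 .16 0 0 0 0;0 .16 0 0 0 0;0 .16 0 0 0 0;0 0 0 0 0 0'; python3 -m creep '0 0 -.5 0 0 0;0 0 -.9 0 0 0;0 0 -.9 0 0 0;0 0 -.9 0 0 0;0 0 -.9 0 0 0;0 0 -.9 0 0 0;0 0 -.9 0 0 0;0 0 -.9 0 0 0;0 0 0 0 0 0'
python3 - <<'E'
from h import *
im=save('wrist','l.png');q=readout.sense();print(q['position'],q['t'],q['joint_pos'])
E
```

```text
t: 33.45
position: [0.594, -0.009, 0.0931]
orientation: [[-0.602, 0.799, 0.014], [0.798, 0.602, -0.009], [-0.016, 0.005, -1.0]]
contact_force: [-6.1, 6.9, 35.4]
finger_gap: 0.0283
grip_force: 106.8
t: 34.2
position: [0.5906, -0.0093, 0.2596]
orientation: [[-0.601, 0.8, 0.008], [0.799, 0.601, -0.014], [-0.016, -0.002, -1.0]]
contact_force: [1.1, -0.3, -3.1]
finger_gap: 0.0285
grip_force: 101.7
[ 0.59008119 -0.00921402  0.25714832] 34.25 [-6.66178213 22.93286091 10.5346073  77.22382917 -0.73483385 46.41927447]
```

```bash
python3 -m creep '.957 .553 0 0 0 0;.957 .553 0 0 0 0;.957 .553 0 0 0 0;.957 .553 0 0 0 0;.957 .553 0 0 0 0;.957 .553 0 0 0 0;.957 .553 0 0 0 0;.957 .553 0 0 0 0;.957 .553 0 0 0 0;.957 .553 0 0 0 0;.957 .553 0 0 0 0;.957 .553 0 0 0 0;0 0 0 0 0 .64;0 0 0 0 0 .64;0 0 0 0 0 0;0 0 0 0 0 0'
python3 - <<'E'
from h import *
np.set_printoptions(precision=4,suppress=True)
snapshot('top')
for r in spot_point('top','stand')[:1]:print(r['conf'],px2w('top',r['location'],0))
snapshot('wrist')
for r in spot_point('wrist','stand')[:1]:print(r['conf'],px2w('wrist',r['location'],0))
q=readout.sense();print(q['position'],q['t'],q['joint_pos'])
E
```

```text
t: 35.58
position: [0.5478, 0.3199, 0.2489]
orientation: [[-0.517, 0.856, -0.003], [0.856, 0.517, -0.014], [-0.011, -0.01, -1.0]]
contact_force: [-0.7, 0.3, -3.4]
finger_gap: 0.0282
grip_force: 101.4
0.67 [0.553  0.3096 0.    ]
0.6 [0.5462 0.326  0.    ]
[0.5486 0.3197 0.2507] 35.7833 [24.8415 29.4059 19.7023 80.6302 -0.6673 83.7984]
```

```bash
python3 -m creep '.04 .1 .9 0 0 0;0 0 .9 0 0 0;0 0 .9 0 0 0;0 0 .9 0 0 0;0 0 .5 0 0 0;0 0 .5 0 0 0;0 0 .4 0 0 0;0 0 0 0 0 0;0 0 0 0 0 0'
```

```text
t: 36.53
position: [0.55, 0.3204, 0.126]
orientation: [[-0.516, 0.857, -0.001], [0.857, 0.516, -0.013], [-0.011, -0.007, -1.0]]
contact_force: [0.3, -0.6, -2.8]
finger_gap: 0.0285
grip_force: 101.5
```

```bash
python3 -m creep '0 0 .4 0 0 0;0 0 .4 0 0 0;0 0 .4 0 0 0;0 0 .25 0 0 0;0 0 0 0 0 0;0 0 0 0 0 0'
```

```text
t: 37.03
position: [0.5496, 0.3201, 0.0892]
orientation: [[-0.516, 0.857, -0.001], [0.857, 0.516, -0.013], [-0.011, -0.008, -1.0]]
contact_force: [-0.4, 0.1, -3.6]
finger_gap: 0.0282
grip_force: 101.5
```

```bash
python3 -m creep '0 0 .15 0 0 0;0 0 .1 0 0 0;0 0 0 0 0 0;0 0 0 0 0 0'; python3 -m creep '0 0 .05 0 0 0;0 0 0 0 0 0;0 0 0 0 0 0'
```

```text
t: 37.37
position: [0.5503, 0.3203, 0.0838]
orientation: [[-0.516, 0.857, 0.0], [0.857, 0.516, -0.013], [-0.011, -0.006, -1.0]]
contact_force: [0.1, -0.0, -3.1]
finger_gap: 0.028
grip_force: 101.5
t: 37.62
position: [0.5503, 0.3203, 0.0826]
orientation: [[-0.516, 0.857, 0.001], [0.857, 0.516, -0.013], [-0.011, -0.006, -1.0]]
contact_force: [-0.3, 1.5, -3.1]
finger_gap: 0.0286
grip_force: 101.5
```

```bash
python3 -m creep '0 0 .06 0 0 0;0 0 0 0 0 0;0 0 0 0 0 0'
```

```text
t: 37.87
position: [0.5505, 0.3205, 0.0822]
orientation: [[-0.516, 0.857, 0.001], [0.857, 0.516, -0.012], [-0.011, -0.005, -1.0]]
contact_force: [-3.1, -1.2, 5.2]
finger_gap: 0.0283
grip_force: 102.1
```

```bash
python3 -m creep '0 0 0 0 0 0;0 0 0 0 0 0;0 0 0 0 0 0;0 0 0 0 0 0;0 0 0 0 0 0;0 0 -.3 0 0 0;0 0 -.6 0 0 0;0 0 -.9 0 0 0;0 0 -.9 0 0 0;0 0 -.9 0 0 0;0 0 -.9 0 0 0;0 0 -.9 0 0 0;0 0 0 0 0 0;0 0 0 0 0 0' .8
python3 - <<'E'
from h import *
np.set_printoptions(precision=4,suppress=True)
save('wrist','m.png')
for k,z in (('roller',.012),('roller_grip',.09),('stand',0)):
  for r in spot_point('wrist',k)[:1]:print(k,r['conf'],px2w('wrist',r['location'],z))
save('top','n.png')
for k,z in (('roller',.012),('roller_grip',.09),('tweezers_mid',.007),('tray',0),('jar_a_mid',.033),('punches_mid',.03)):
  for r in spot_point('top',k)[:2]:print(k,r['conf'],px2w('top',r['location'],z))
im=cv2.imread('pics/m.png');c=im[80:330,220:440];l=cv2.createLineSegmentDetector().detect(cv2.cvtColor(c,cv2.COLOR_BGR2GRAY))[0][:,0]
for a in l:
    L=np.hypot(a[2]-a[0],a[3]-a[1])
    if L>35:
        p=px2w('wrist',a[:2]+[220,80],.07);q=px2w('wrist',a[2:]+[220,80],.07);print(np.round(a+[220,80,220,80]),round(L,1),round(np.degrees(np.arctan2(*(q-p)[1::-1]))%180,1))
print(readout.sense()['t'])
E
```

```text
t: 39.03
position: [0.5514, 0.3225, 0.2181]
orientation: [[-0.516, 0.857, 0.004], [0.857, 0.516, -0.011], [-0.011, -0.002, -1.0]]
contact_force: [-0.2, -0.2, -0.2]
finger_gap: 0.0684
grip_force: 0.0
roller 0.74 [0.5483 0.3215 0.012 ]
roller_grip 0.7 [0.5464 0.3241 0.09  ]
roller 0.73 [0.5491 0.3505 0.012 ]
roller 0.7 [0.5556 0.3183 0.012 ]
roller_grip 0.96 [0.5452 0.3296 0.09  ]
roller_grip 0.18 [ 0.5652 -0.012   0.09  ]
tweezers_mid 0.49 [ 0.4777 -0.3834  0.007 ]
tray 0.56 [ 0.4816 -0.3683  0.    ]
jar_a_mid 0.5 [0.5951 0.1166 0.033 ]
jar_a_mid 0.42 [ 0.4862 -0.3647  0.033 ]
punches_mid 0.89 [ 0.3814 -0.2323  0.03  ]
[357. 207. 360. 146.] 61.4 121.0
[268. 147. 267. 217.] 70.0 118.0
[435. 304. 416. 269.] 40.4 151.1
[390. 304. 391. 259.] 45.1 124.0
[398. 258. 419. 303.] 49.8 147.8
[348. 118. 268. 114.] 80.1 28.4
[240. 256. 242. 301.] 45.1 118.8
[329. 124. 286. 121.] 43.8 28.2
[294. 213. 292. 163.] 50.1 121.7
[334. 153. 333. 214.] 61.3 120.9
[437.  80. 384. 155.] 92.3 89.0
[384. 156. 361. 189.] 39.9 90.0
[280. 301. 317. 246.] 66.6 90.3
[288. 118. 337. 121.] 48.8 28.3
[399. 128. 431.  80.] 57.6 90.2
[346. 278. 309. 328.] 62.5 89.6
[329. 206. 329. 156.] 50.0 121.5
[298. 161. 299. 207.] 46.3 121.0
39.5833
```

```bash
python3 -c "from rig import finish_job;print(finish_job())"
```

```text
the job is handed in; nothing more can be done
None
```

The job is handed in at about 40 s of robot time. The tweezers lie in the tray. The strip was rolled in one pass from stop to open end at about 35–47 N; wheel height held at 93.1–93.2 mm from the first section to the bare wood beyond, so I take it as flush, though not from a picture. The roller is back upright in its stand. The punch set and one jar read within about a centimetre of where they started; I did not re-measure the other jar.

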